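# Clamp the light modules in the spring-jaw stand for a burn-in test

## Task

Switch the power lever fully off, then pull every light module out of the blue holder and clamp each one upright in a bay of its own in the stand: use the module to press the orange sprung jaw back and hold it open, lower it fully to the bay's floor between white wall and jaw, and let go so that the jaw retains it. When all the modules there are have been clamped, switch the power lever fully on again. Leave the holder standing and do not disturb the other things on the bench.

Things in the scene. Friction and masses are not known exactly. Their poses are not given: they have to be found in the camera images.
- mod_red_mid (a point): Centre (half-way up) of the light module with the red cap: a stiff, sturdy square-edged bar, 16 mm (its x) by 22 mm (its y) by 150 mm (its z, up, cap at the top), 40 to 85 g, white with green circuit strips; the top 26 mm is red. Starts upright in a pocket of the blue holder, its top 83 mm standing clear. Absent in some runs.
- mod_green_mid (a point): Centre (half-way up) of the light module with the green cap: a stiff, sturdy square-edged bar, 16 mm (its x) by 22 mm (its y) by 150 mm (its z, up, cap at the top), 40 to 85 g, white with green circuit strips; the top 26 mm is green. Starts upright in a pocket of the blue holder, its top 83 mm standing clear. Absent in some runs.
- mod_blue_mid (a point): Centre (half-way up) of the light module with the blue cap: a stiff, sturdy square-edged bar, 16 mm (its x) by 22 mm (its y) by 150 mm (its z, up, cap at the top), 40 to 85 g, white with green circuit strips; the top 26 mm is blue. Starts upright in a pocket of the blue holder, its top 83 mm standing clear. Absent in some runs.
- mod_yellow_mid (a point): Centre (half-way up) of the light module with the yellow cap: a stiff, sturdy square-edged bar, 16 mm (its x) by 22 mm (its y) by 150 mm (its z, up, cap at the top), 40 to 85 g, white with green circuit strips; the top 26 mm is yellow. Starts upright in a pocket of the blue holder, its top 83 mm standing clear. Absent in some runs.
- caddy: The blue upright holder, loose, 0.9 kg: steel foot 90 mm (x) by 205 mm (y) by 8 mm with a row along y of four pockets 44 mm apart (y = +66, +22, -22, -66 mm), each 20 mm (x) by 26 mm (y) inside, 67 mm deep; rim 75 mm above the bench, the walls 6 mm thick in x. A module's foot rests 8 mm above the bench. Origin under its centre.
- stand: The clamping stand, fixed: black base 130 (x) x 200 (y) x 12 mm, origin under its centre, x away from the robot. Row of four bays along y, 44 mm apart, each between a low white wall (-x side) and a tall orange sprung jaw (+x side), only 6 mm apart when empty and not bevelled, so a module cannot be pushed straight down. Aluminium rail, 67 mm high, behind the jaws at x 43 to 53 mm.
- bay0 (a point): Bay 0 (stand y = +66 mm): point on its floor, 12 mm above the bench, under the centre of a module clamped with its 16 mm side along x; axes as the stand's. The white wall's inner face is 8 mm to -x (wall 10 mm thick, top 42 mm above the bench). White blocks of that height, x -8 to +10 mm from here, leave 28 mm in y for the 22 mm wide module; the bay is centred on this point in y.
- jaw0 (a joint): Sprung jaw of bay 0, m: 0 at rest, grows as it is pushed in the stand's +x; 0.010 with a module clamped, 0.024 at its end stop. Force 2.3 N at rest, 3.6 N at 0.010, 5.5 N at 0.024. Upright orange plate 8 mm thick, 26 mm wide, 14 to 86 mm above the bench; its front face is at x = -2 mm from the bay's point when at rest.
- bay1 (a point): Bay 1 (stand y = +22 mm): point on its floor, 12 mm above the bench, under the centre of a module clamped with its 16 mm side along x; axes as the stand's. The white wall's inner face is 8 mm to -x (wall 10 mm thick, top 42 mm above the bench). White blocks of that height, x -8 to +10 mm from here, leave 28 mm in y for the 22 mm wide module; the bay is centred on this point in y.
- jaw1 (a joint): Sprung jaw of bay 1, m: 0 at rest, grows as it is pushed in the stand's +x; 0.010 with a module clamped, 0.024 at its end stop. Force 2.3 N at rest, 3.6 N at 0.010, 5.5 N at 0.024. Upright orange plate 8 mm thick, 26 mm wide, 14 to 86 mm above the bench; its front face is at x = -2 mm from the bay's point when at rest.
- bay2 (a point): Bay 2 (stand y = -22 mm): point on its floor, 12 mm above the bench, under the centre of a module clamped with its 16 mm side along x; axes as the stand's. The white wall's inner face is 8 mm to -x (wall 10 mm thick, top 42 mm above the bench). White blocks of that height, x -8 to +10 mm from here, leave 28 mm in y for the 22 mm wide module; the bay is centred on this point in y.
- jaw2 (a joint): Sprung jaw of bay 2, m: 0 at rest, grows as it is pushed in the stand's +x; 0.010 with a module clamped, 0.024 at its end stop. Force 2.3 N at rest, 3.6 N at 0.010, 5.5 N at 0.024. Upright orange plate 8 mm thick, 26 mm wide, 14 to 86 mm above the bench; its front face is at x = -2 mm from the bay's point when at rest.
- bay3 (a point): Bay 3 (stand y = -66 mm): point on its floor, 12 mm above the bench, under the centre of a module clamped with its 16 mm side along x; axes as the stand's. The white wall's inner face is 8 mm to -x (wall 10 mm thick, top 42 mm above the bench). White blocks of that height, x -8 to +10 mm from here, leave 28 mm in y for the 22 mm wide module; the bay is centred on this point in y.
- jaw3 (a joint): Sprung jaw of bay 3, m: 0 at rest, grows as it is pushed in the stand's +x; 0.010 with a module clamped, 0.024 at its end stop. Force 2.3 N at rest, 3.6 N at 0.010, 5.5 N at 0.024. Upright orange plate 8 mm thick, 26 mm wide, 14 to 86 mm above the bench; its front face is at x = -2 mm from the bay's point when at rest.
- power (a joint): Angle of the red-balled power lever, rad: 0 = off, leaning to the -x of its grey box (towards the robot); 1.0 = on, leaning to the +x (away from it). It swings 0.5 rad to either side of upright about the box's y axis and stays where it is left (0.06 N m of friction, just under 1 N at the ball).
- power_tip (a point): Centre of the lever's red ball, 26 mm across, 80 mm from its hinge on a thin steel stem 10 mm across.
- power_base: The lever's grey box, 70 mm (x) by 50 mm (y) by 25 mm high, fixed to the bench; origin under its centre. The lever's hinge is 22 mm above the bench over the origin.
- tape: Bystander, not to be disturbed: roll of yellow tape, 64 mm across, 19 mm high. Origin under its centre.
- mug: Bystander, not to be disturbed: blue mug, 80 mm across, 90 mm high. Origin under its centre.
- driver: Bystander, not to be disturbed: screwdriver with a green handle, lying. Origin within it.
- meter: Bystander, not to be disturbed: black hand-held meter, 140 x 75 x 34 mm, lying. Origin under its centre.
- spool: Bystander, not to be disturbed: green wire spool, 70 mm across, 40 mm high. Origin under its centre.
- jar: Bystander, not to be disturbed: small amber jar, 52 mm across, 60 mm high. Origin under its centre.
- partsbin: Bystander, not to be disturbed: small blue open parts bin, 110 x 75 x 50 mm. Origin under its centre.
There are look-alikes about, which are no part of the job. Leave any pink look-alike of the part that bears mod_blue_mid alone.

How it is judged:
By the outcome, as a careful person would: the job done as asked, in the order asked, and still so for the second after the job is handed in, with the robot touching nothing.
Of mod_red, mod_green, mod_blue, mod_yellow only 3 to 4 are there at a start; the rules pass over those that are not, and their reading is None.
At some moment in a run one of caddy may be knocked a few centimetres aside while the robot is not near it.
It also fails if it takes over 210 s, if anything falls off the work surface, if the arm or the gripper's body presses on something with over 40 N, if the wrist force passes 120 N, or if a joint passes its speed limit or range.

## Robot

A 6-joint arm with a two-finger parallel gripper is mounted at the origin on the work surface. World frame = base frame: x ahead of the robot, y to its left, z up, the work surface at z = 0. Lengths are in m, angles in rad, forces in N, time in s.
With the tool pointing down it reaches from about 0.2 to 0.875 m from the base axis. Payload 3.4 kg.
Tool frame: the origin (TCP) lies between the finger pads; the fingertips stand 25 mm ahead of it and the grasp point (between the pads) lies 6 mm ahead of it (r.nose_length is the z of the fingertips in the tool frame, in m); z points along the fingers, x is the direction in which the jaws open and shut, and the axes are right-handed (so a half turn about z gives the same grasp; the last joint's range is limited). The gripper opens to 94 mm and grips with 3 to 60 N. Pads are 16 mm wide; open, the fingers measure 119 mm over their backs; the gripper's body (75 mm by 177 mm) begins 78 mm behind the grasp point.
Start: joints at [-1.449, 0.276, 1.505, -0, 1.361, -0.121], TCP at [0.138, -0.558, 0.23] pointing down, gripper open.
Joint ranges: [-2.89, 2.89], [-0.75, 2.08], [0.22, 2.7], [-1.18, 4.32], [0.11, 2.71], [-2.7, 2.7]. Speed limits (rad/s): [2.57, 2.57, 3.14, 3.14, 3.14, 3.14].

## Interface

Orientations are given as a unit quaternion [w, x, y, z].
In Python, from plant import r, gripper_to, inverse_kinematics, vision, models, telemetry gives the robot as it stands. Calls block until the motion is done:
- r.move_to(position, orientation): joint-space move of the TCP to a pose.
- r.move_l(position, rot=None, vel=0.15, guard=None): straight line of the TCP; rot=None keeps the orientation; vel is the mean speed in m/s. With guard (N) it stops when the force on the tool has changed by that much, and returns True; else False.
- r.movej(angles): joint-space move.
- gripper_to(opening, f_grip=None): finger opening in m; f_grip is the grip in N (None keeps the last); returns when the fingers have stopped.
- r.hold(seconds).
- inverse_kinematics(position, orientation): joint angles nearest the present ones, or None.
- vision.snapshot(name): name is "scene" or "top"; returns the picture (480x640x3 uint8, red, green, blue); there is no depth.
- vision.get_calibration(name): a dict with "fx", "fy", "cx", "cy" (pixels), "position" and "orientation" of the camera in the world. Camera axes: x right, y down, z forward; pixel columns grow to the right and rows downward; lengths in m; the calibration is good to about 2 mm. A picture is of the moment at which its call begins. get_calibration takes no time and is no camera call.
A pose or a line that the arm cannot do raises r.PlanningError and nothing moves.
- r.sign_off(): hands the job in, once; it reports no verdict.
Trained networks look in the newest picture that a camera, given by its name, has taken for a name from the list of things; names that differ only in an ending like _2 or _b are one class to them, and where a whole thing is asked for, a point or a joint stands for the part that bears it (a point fixed in the world has none). Each returns a list of dicts, best first, with "score" (0 to 1); they miss things now and then, are a little off and sometimes report something else, mostly with a low value. They report only what shows in the picture. A call takes as long as a camera call. They do not tell look-alikes from the thing itself.
- models.boxes_of(thing, camera): "at" ([x, y, z] in m, in world coordinates, good to about 4 mm: the middle of the surface that is visible of it).
- models.regions_of(thing, camera): "pixels" (480x640 bool, what is visible of it).
- models.mark_of(thing, camera): "at" ([x, y, z] in m, in world coordinates, good to about 4 mm: a listed point, or the origin of a listed thing).
Readings, each from a call of its own:
- telemetry.current_t(): time.
- telemetry.current_joints(): joint angles.
- telemetry.current_dq(): joint speeds.
- telemetry.current_joint_efforts(): joint torques, N m.
- telemetry.current_ee_pos(): TCP position.
- telemetry.current_tool_rot(): TCP orientation.
- telemetry.current_wrist_force(): force on the tool from outside, world axes, zero at the start.
- telemetry.current_torque(): the same for the moment, N m.
- telemetry.current_opening(): finger opening in m.
Only numpy, scipy, OpenCV 4.12 (cv2) and the standard library are available. Lean on these libraries where they do the work, as an engineer would, in place of code of your own. Each camera call takes 0.05 s, during which the arm holds its last target.

## Working session

There is one attempt and no reset: what is moved stays moved. The work goes in short steps, each a Python script; the robot and the scene stay as the last script left them, time stands still between calls to the robot, and variables do not carry over. Pictures are saved under pics/ and viewed, and the job is handed in when it is done.

```bash
ls; mkdir -p pics; python3 - <<'E'
from plant import r, gripper_to, inverse_kinematics, vision, models, telemetry
import cv2
for n in ("scene","top"):
    im=vision.snapshot(n); cv2.imwrite(f"pics/{n}0.png",im[:,:,::-1]); print(n,vision.get_calibration(n))
    for t in ["mod_red_mid","mod_green_mid","mod_blue_mid","mod_yellow_mid","caddy","stand","bay0","bay1","bay2","bay3","power_tip","power_base","tape","mug","driver","meter","spool","jar","partsbin"]:
        print(t,[( [round(float(v),3) for v in d["at"]],round(float(d["score"]),2)) for d in models.mark_of(t,n)])
print(telemetry.current_t(), telemetry.current_tool_rot(), r.nose_length)
E
```

```text
pics
scene {'fx': 451.7408816277191, 'fy': 451.7408816277191, 'cx': 308.59366911761356, 'cy': 241.48696343184602, 'position': array([ 1.14664763, -0.42277946,  1.11518444]), 'orientation': array([-0.25719848,  0.84830837,  0.44126265, -0.13967508])}
mod_red_mid []
mod_green_mid [([0.561, 0.18, 0.086], 0.67)]
mod_blue_mid [([0.436, 0.195, 0.073], 0.6), ([0.576, 0.217, 0.083], 0.5)]
mod_yellow_mid [([0.585, 0.257, 0.084], 0.64)]
caddy []
stand [([0.498, -0.216, 0.001], 0.8)]
bay0 [([0.488, -0.233, 0.012], 0.92), ([0.473, -0.271, 0.011], 0.92), ([0.503, -0.186, 0.014], 0.91), ([0.513, -0.158, 0.011], 0.69)]
bay1 [([0.488, -0.233, 0.012], 0.92), ([0.473, -0.271, 0.011], 0.92), ([0.503, -0.186, 0.014], 0.91), ([0.513, -0.158, 0.011], 0.69)]
bay2 [([0.488, -0.233, 0.012], 0.92), ([0.473, -0.271, 0.011], 0.92), ([0.503, -0.186, 0.014], 0.91), ([0.513, -0.158, 0.011], 0.69)]
bay3 [([0.488, -0.233, 0.012], 0.92), ([0.473, -0.271, 0.011], 0.92), ([0.503, -0.186, 0.014], 0.91), ([0.513, -0.158, 0.011], 0.69)]
power_tip [([0.549, 0.004, 0.095], 0.5)]
power_base [([0.516, 0.015, -0.002], 0.92)]
t
[... 1268 characters left out ...]
, -0.276, 0.011], 0.77), ([0.767, 0.065, -0.004], 0.67)]
power_tip [([0.547, -0.001, 0.092], 0.59), ([0.478, -0.273, 0.013], 0.57), ([0.759, 0.182, -0.005], 0.44)]
power_base [([0.517, 0.017, -0.001], 0.79), ([0.586, 0.24, 0.001], 0.54)]
tape [([0.704, 0.001, 0.001], 0.72), ([0.501, -0.211, -0.001], 0.66), ([0.584, 0.238, -0.0], 0.64)]
mug [([0.76, 0.186, -0.004], 0.76)]
driver [([0.368, 0.009, -0.0], 0.65), ([0.574, 0.22, 0.086], 0.41)]
meter [([0.756, -0.189, 0.0], 0.63)]
spool [([0.769, 0.065, -0.002], 0.6), ([0.477, -0.272, 0.01], 0.52)]
jar [([0.418, 0.512, -0.004], 0.85)]
partsbin [([0.37, 0.01, -0.002], 0.35)]
2.0 [ 3.73847672e-05  7.87547275e-01 -6.16254240e-01  1.26267741e-05] 0.025
```

View pics/scene0.png

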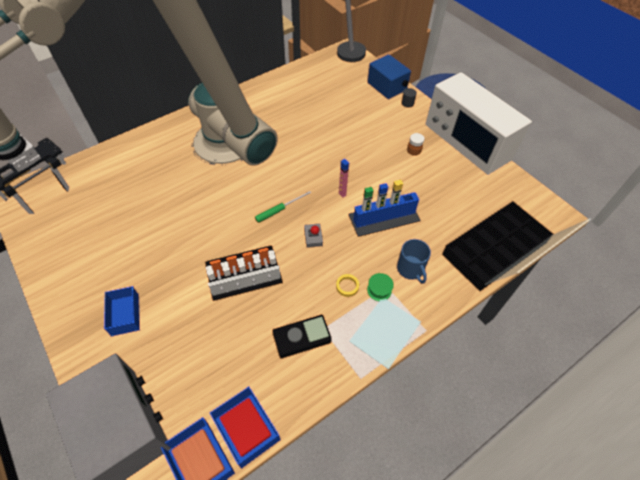

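View pics/top0.png

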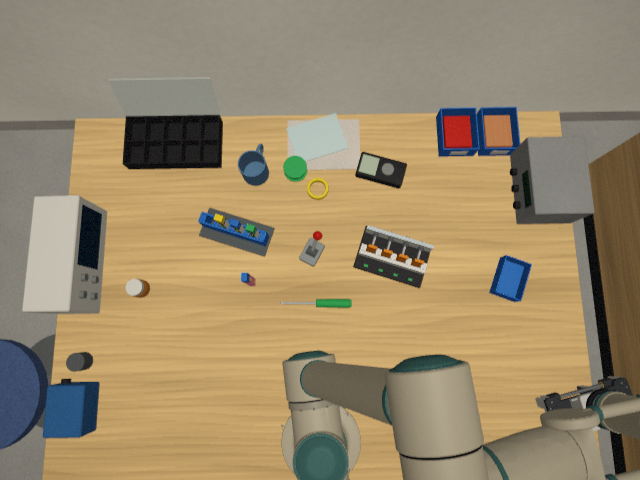

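Candidates in the scene view: green (368,197), blue (382,195) and yellow (397,190) in the holder. The pink-bodied bar with a blue cap at (344,178) stands outside the holder and is the look-alike. I'll check this in a close crop.

```bash
python3 - <<'E'
import cv2,numpy as np
a=cv2.imread("pics/scene0.png")[150:240,325:445]; b=cv2.imread("pics/top0.png")[195:295,190:310]
s=cv2.imread("pics/scene0.png")[215:305,195:335]; 
t=cv2.imread("pics/top0.png")[215:295,290:440]
f=lambda i:cv2.resize(i,(400,300),interpolation=cv2.INTER_CUBIC)
cv2.imwrite("pics/crop1.png",np.vstack([np.hstack([f(a),f(b)]),np.hstack([f(s),f(t)])]))
E
```

```text
(no output)
```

View pics/crop1.png

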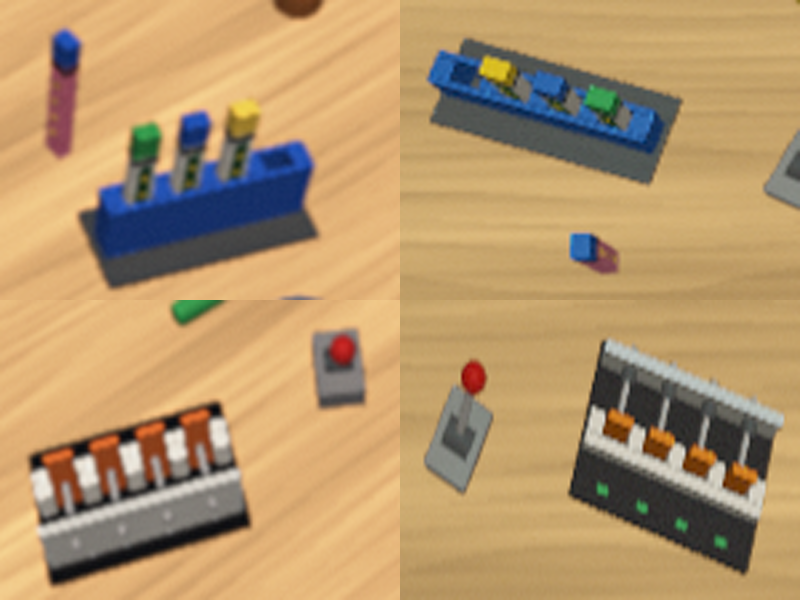

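The crop confirms it: green, blue and yellow are in the holder, its +y pocket is empty, and there's no red module. The pink-bodied bar stands alone. The lever leans away from the robot (on). Next I'll refine the poses by fitting the known shapes to the masks.

```bash
cat > h.py <<'E'
from plant import r, gripper_to, inverse_kinematics, vision, models, telemetry
import cv2,numpy as np
from scipy.spatial.transform import Rotation as R
from scipy.optimize import minimize
def q_down(th): return [0.0,float(np.cos(th/2)),float(np.sin(th/2)),0.0]
CAL={n:vision.get_calibration(n) for n in("scene","top")}
def proj(P,n):
    c=CAL[n];w=c["orientation"]
    M=R.from_quat([w[1],w[2],w[3],w[0]]).as_matrix()
    p=(np.atleast_2d(P)-c["position"])@M
    return np.c_[c["fx"]*p[:,0]/p[:,2]+c["cx"],c["fy"]*p[:,1]/p[:,2]+c["cy"]]
def corners(b):
    return np.array([[x,y,z] for x in b[0:2] for y in b[2:4] for z in b[4:6]])
def w(pose,P):
    P=np.atleast_2d(P);c,s=np.cos(pose[2]),np.sin(pose[2])
    return np.c_[pose[0]+c*P[:,0]-s*P[:,1],pose[1]+s*P[:,0]+c*P[:,1],P[:,2]]
def render(pose,boxes,n,S=4):
    m=np.zeros((480*S,640*S),np.uint8)
    for b in boxes:
        q=proj(w(pose,corners(b)),n)*S+ (S-1)/2
        cv2.fillConvexPoly(m,cv2.convexHull(q.astype(np.float32)).astype(np.int32),1)
    return cv2.resize(m.astype(np.float32),(640,480),interpolation=cv2.INTER_AREA)
def fit(p0,boxes,masks,ext=()):
    def cost(p):
        c=0
        for n,m in masks.items():
            a=render(p,boxes,n); c+=np.abs(a-m).sum()
        return c
    o=minimize(cost,p0,method="Nelder-Mead",options=dict(initial_simplex=np.array([p0]+[np.array(p0)+d for d in np.diag([.006,.006,.05])]),xatol=2e-4,fatol=.5))
    return o.x,o.fun
STAND=[(-.065,.065,-.1,.1,0,.012),(.043,.053,-.1,.1,0,.067)]
CADDY=[(-.045,.045,-.1025,.1025,0,.008),(-.016,.016,-.085,.085,0,.075)]
BASE=[(-.035,.035,-.025,.025,0,.025)]
E
python3 - <<'E'
from h import *
np.set_printoptions(precision=4,suppress=True)
ims={n:vision.snapshot(n) for n in CAL}
for name,bx,p0 in(("stand",STAND,[.5,-.213,-.31]),("caddy",CADDY,[.583,.239,-.32]),("power_base",BASE,[.5165,.016,-.4])):
    ms={}
    for n in CAL:
        o=models.regions_of(name,n)
        print(name,n,[(round(d["score"],2),int(d["pixels"].sum()),np.argwhere(d["pixels"]).mean(0).round(1)) for d in o])
        q=proj(w(p0,[[0,0,.02]]),n)[0]
        for d in o:
            c=np.argwhere(d["pixels"]).mean(0)[::-1]
            if np.hypot(*(c-q))<20: ms[n]=d["pixels"].astype(np.float32);break
    if ms: 
        for k in [ms]+[{n:ms[n]} for n in ms]:
            print(name,list(k),fit(p0,bx,k))
for n in CAL:
    v=ims[n][:,:,::-1].copy(); cv2.imwrite(f"pics/{n}1.png",v)
print(telemetry.current_t())
E
```

```text
stand scene [(0.98, 2837, array([272.5, 242.9]))]
stand top [(0.74, 3173, array([256.5, 392.7]))]
stand ['scene', 'top'] (array([ 0.5001, -0.214 , -0.3308]), np.float64(337.875))
stand ['scene'] (array([ 0.5037, -0.2137, -0.3391]), np.float64(180.1875))
stand ['top'] (array([ 0.4988, -0.2138, -0.3178]), np.float64(89.625))
caddy scene [(0.89, 1877, array([215.3, 385.4]))]
caddy top [(0.78, 1897, array([232.6, 235.3]))]
caddy ['scene', 'top'] (array([ 0.5808,  0.2394, -0.3191]), np.float64(898.3125))
caddy ['scene'] (array([ 0.5844,  0.2378, -0.3324]), np.float64(312.5))
caddy ['top'] (array([ 0.5789,  0.24  , -0.3294]), np.float64(452.3125))
power_base scene [(0.81, 393, array([235.3, 313.1])), (0.39, 278, array([211.7, 270.7]))]
power_base top [(0.78, 546, array([249.8, 312.5]))]
power_base ['scene', 'top'] (array([ 0.516 ,  0.0181, -0.5178]), np.float64(163.6875))
power_base ['scene'] (array([ 0.5183,  0.0177, -0.5087]), np.float64(35.25))
power_base ['top'] (array([ 0.5136,  0.0188, -0.506 ]), np.float64(103.3125))
2.4
```

```bash
cat >> h.py <<'E'
def wire(img,pose,boxes,n,off,S,col=(255,0,255)):
    for b in boxes:
        q=(proj(w(pose,corners(b)),n)-off+.5)*S
        for i in range(8):
            for j in range(i+1,8):
                if bin(i^j).count("1")==1: cv2.line(img,tuple(int(v) for v in q[i]),tuple(int(v) for v in q[j]),col,1,cv2.LINE_AA)
def crop(im,x,y,wd,ht,S): return cv2.resize(im[y:y+ht,x:x+wd],None,fx=S,fy=S,interpolation=cv2.INTER_CUBIC)
def mods(pose_y): return [(-.008,.008,y-.011,y+.011,.008,.158) for y in pose_y]
def bays(bx): return [(bx-.008,bx+.008,y-.011,y+.011,.012,.042) for y in(.066,.022,-.022,-.066)]+[(bx-.018,bx-.008,-.1,.1,.012,.042)]+[(bx-.002,bx+.006,y-.013,y+.013,.014,.086) for y in(.066,.022,-.022,-.066)]
E
python3 - <<'E'
from h import *
sp=[.5,-.214,-.322]; cp=[.582,.239,-.325]; bp=[.516,.018,-.508]
out=[]
for n,(x,y,x2,y2) in {"top":(345,215,195,195),"scene":(195,230,345,165)}.items():
    im=cv2.imread(f"pics/{n}1.png")
    a=crop(im,x,y,100,75,4);wire(a,sp,STAND,n,(x,y),4);wire(a,sp,bays(-.005),n,(x,y),4,(255,255,0))
    b=crop(im,x2,y2,100,75,4);wire(b,cp,CADDY,n,(x2,y2),4);wire(b,cp,mods([.022,-.022,-.066]),n,(x2,y2),4,(255,255,0))
    out.append(np.hstack([a,b]))
cv2.imwrite("pics/ov1.png",np.vstack(out))
E
```

```text
(no output)
```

View pics/ov1.png

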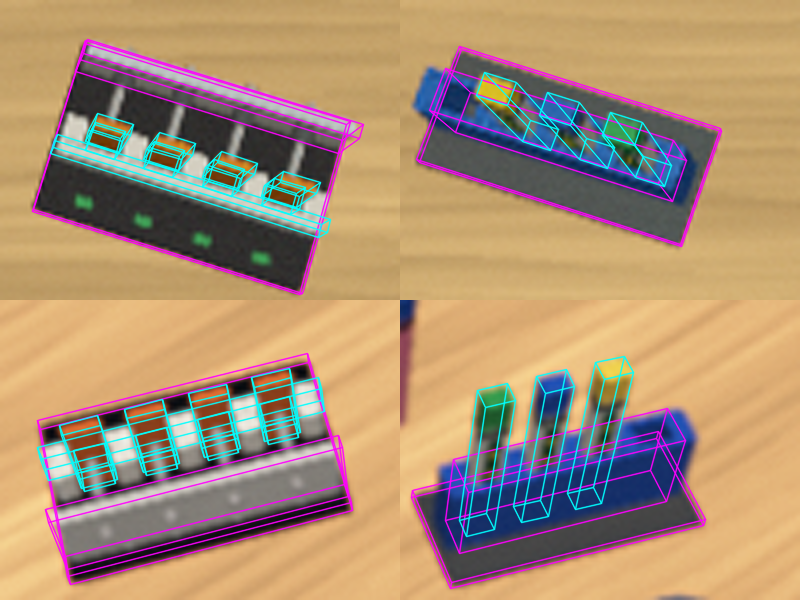

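The wireframes match the stand and holder to about 1 px (stand at top (390,250), holder at top (235,232)). I'll locate each module's cap from both views.

```bash
cat >> h.py <<'E'
HUE={"green":(45,80),"blue":(100,125),"yellow":(20,34)}
def pts2(n,uv,z):
    "pixel -> world at height z"
    c=CAL[n];q=c["orientation"];M=R.from_quat([q[1],q[2],q[3],q[0]]).as_matrix()
    d=M@np.array([(uv[0]-c["cx"])/c["fx"],(uv[1]-c["cy"])/c["fy"],1])
    return c["position"]+d*(z-c["position"][2])/d[2]
def capmask(im,col):
    h=cv2.cvtColor(im,cv2.COLOR_RGB2HSV);lo,hi=HUE[col]
    return (h[...,0]>=lo)&(h[...,0]<=hi)&(h[...,1]>110)&(h[...,2]>70)
def fitcap(ims,col,x0,yaw,box=(-.008,.008,-.011,.011,.132,.158),free=("scene","top"),extra=None):
    "fit cap box x,y to colour masks, each camera on its own and both"
    res={}
    for cams in (("scene",),("top",),("scene","top")):
        T={}
        for n in cams:
            a=render([x0[0],x0[1],yaw],[box],n); win=cv2.dilate((a>0).astype(np.uint8),np.ones((9,9)))
            h=capmask(ims[n],col)&(win>0); T[n]=h.astype(np.float32)
        def cost(p): return sum(np.abs(cv2.GaussianBlur(render([p[0],p[1],yaw],[box],n)-T[n],(5,5),1)).sum() for n in cams)
        o=minimize(cost,x0,method="Nelder-Mead",options=dict(initial_simplex=[x0,[x0[0]+.006,x0[1]],[x0[0],x0[1]+.006]],xatol=1e-4))
        res[cams]=(o.x,o.fun,[int(T[n].sum()) for n in cams])
    return res
E
python3 - <<'E'
from h import *
np.set_printoptions(precision=4,suppress=True)
ims={n:cv2.imread(f"pics/{n}1.png")[:,:,::-1].copy() for n in CAL}
cp=[.582,.239,-.325]
for c,y in(("yellow",.022),("blue",-.022),("green",-.066)):
    p=w(cp,[[0,y,0]])[0][:2]; print(c,p)
    for k,v in fitcap(ims,c,p,-.325).items(): print("  ",k,v[0]-p,v[1:],)
E
```

```text
yellow [0.589  0.2598]
   ('scene',) [ 0.0015 -0.0002] (np.float64(12.078980445861816), [92])
   ('top',) [-0.0013  0.0013] (np.float64(6.234506130218506), [83])
   ('scene', 'top') [-0.0011  0.0006] (np.float64(27.056642532348633), [92, 83])
blue [0.575  0.2182]
   ('scene',) [ 0.0041 -0.0008] (np.float64(32.1875), [66])
   ('top',) [-0.0018  0.0016] (np.float64(51.47906494140625), [128])
   ('scene', 'top') [-0.0011  0.0018] (np.float64(90.49335479736328), [66, 128])
green [0.5609 0.1765]
   ('scene',) [ 0.0021 -0.001 ] (np.float64(28.9375), [69])
   ('top',) [-0.0008  0.002 ] (np.float64(8.774638175964355), [68])
   ('scene', 'top') [-0.0008  0.0015] (np.float64(40.691322326660156), [69, 68])
```

```bash
cat >> h.py <<'E'
BP=np.array([.516,.018,-.508])
def lever(on):
    s=1 if on else -1
    yaw=BP[2]; q=q_down(yaw)
    at=lambda x,z: w(BP,[[x,0,z]])[0]
    gripper_to(.052)
    r.move_to(at(-s*.038,.22),q); 
    print("down guard",r.move_l(at(-s*.038,.097),vel=.08,guard=6))
    r.hold(.2)
    g=r.move_l(at(s*.064,.097),vel=.06,guard=6)
    p=telemetry.current_ee_pos(); d=(p-[BP[0],BP[1],0])[:2]@[np.cos(yaw),np.sin(yaw)]
    print("end guard",g,"along",d,telemetry.current_wrist_force())
    r.move_l(at(d-s*.012,.097),vel=.05)
    r.move_l(at(d-s*.012,.22),vel=.15)
def pic(tag,boxes=()):
    ims={n:vision.snapshot(n) for n in CAL}
    for n in CAL: cv2.imwrite(f"pics/{n}{tag}.png",ims[n][:,:,::-1])
    return ims
E
python3 - <<'E'
from h import *
q=q_down(BP[2]); print(inverse_kinematics(w(BP,[[.038,0,.22]])[0],q))
lever(False)
pic("2"); 
print(telemetry.current_t(),telemetry.current_opening())
a=[crop(cv2.imread(f"pics/{n}2.png"),x,y,100,75,4) for n,x,y in(("top",260,210),("scene",265,195))]
cv2.imwrite("pics/lev.png",np.hstack(a))
E
```

```text
[-1.27585965e-01  2.43298667e-01  1.57728226e+00 -4.44089210e-16
  1.32101173e+00  3.80414035e-01]
down guard False
end guard True along -0.04898905477892467 [ 0.61559661 -0.34427167  1.60588987]
10.3167 0.051682518474354004
```

View pics/lev.png

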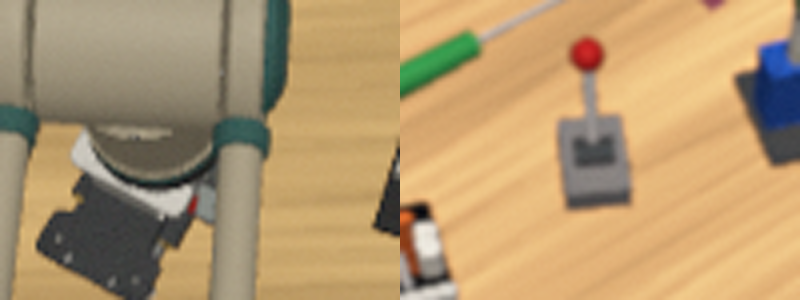

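The lever now leans towards the robot, with its ball at scene crop (586,55). I'll check its angle numerically and then grasp the first module.

```bash
python3 - <<'E'
from h import *
im=cv2.imread("pics/scene2.png")[:,:,::-1].copy();h=cv2.cvtColor(im,cv2.COLOR_RGB2HSV)
m=((h[...,0]<8)|(h[...,0]>172))&(h[...,1]>120); m[:195]=0;m[225:]=0;m[:,:390]=0;m[:,430:]=0
print(m.sum(),np.argwhere(m).mean(0)[::-1])
for a in(-.5,-.45,-.4,-.3): print(a,proj(w(BP,[[.08*np.sin(a),0,.022+.08*np.cos(a)]]),"scene"))
m[:]=((h[...,0]<8)|(h[...,0]>172))&(h[...,1]>120); m[:195]=0;m[225:]=0;m[:,:300]=0;m[:,320:]=0
print(m.sum(),np.argwhere(m).mean(0)[::-1] if m.sum() else 0)
E
```

```text
0 [nan nan]
-0.5 [[311.22993489 207.86024008]]
-0.45 [[311.35496527 208.43409423]]
-0.4 [[311.48412332 209.07383577]]
-0.3 [[311.75351392 210.54580053]]
52 [311.34615385 208.28846154]<stdin>:4: RuntimeWarning: Mean of empty slice.
  ret = um.true_divide(
```

```bash
python3 - <<'E'
from h import *
for f in("scene1","scene2"):
    im=cv2.imread(f"pics/{f}.png")[:,:,::-1].copy();h=cv2.cvtColor(im,cv2.COLOR_RGB2HSV)
    m=((h[...,0]<8)|(h[...,0]>172))&(h[...,1]>120); k=np.zeros_like(m);k[195:250,295:330]=1;m&=k
    print(f,m.sum(),np.argwhere(m).mean(0)[::-1])
for a in(.5,.4,-.4,-.5): print(a,proj(w(BP,[[.08*np.sin(a),0,.022+.08*np.cos(a)]]),"scene"))
ims={"scene":vision.snapshot("scene")}
print(models.mark_of("power_tip","scene")[:1])
E
```

```text
scene1 63 [314.3015873 229.6031746]
scene2 52 [311.34615385 208.28846154]
0.5 [[314.08376414 229.43204841]]
0.4 [[313.80710811 226.61349572]]
-0.4 [[311.48412332 209.07383577]]
-0.5 [[311.22993489 207.86024008]]
[{'at': [0.4842, 0.0409, 0.095], 'score': 0.54}]
```

```bash
cat >> h.py <<'E'
SP=np.array([.5,-.214,-.322]); BX=-.004
def pick(xy,yaw):
    q=q_down(yaw); gripper_to(.06)
    r.move_to([xy[0],xy[1],.27],q)
    if r.move_l([xy[0],xy[1],.126],vel=.12,guard=6): print("TOUCH on descent",telemetry.current_ee_pos());return False
    gripper_to(0,f_grip=40); print("opening",telemetry.current_opening())
    r.move_l([xy[0],xy[1],.215],vel=.07)
    r.move_l([xy[0],xy[1],.30],vel=.15)
    print("opening",telemetry.current_opening(),telemetry.current_wrist_force(),telemetry.current_t())
    return True
E
python3 - <<'E'
from h import *
np.set_printoptions(precision=4,suppress=True)
cp=[.5815,.2395,-.325]
pick(w(cp,[[0,-.066,0]])[0][:2],cp[2])
ims=pic("3")
p=telemetry.current_ee_pos()
box=(-.008,.008,-.011,.011,p[2]+.006,p[2]+.032)
# module top: foot= z-.118 -> top z+.032
print(p)
for k,v in fitcap(ims,"green",p[:2],cp[2],box).items(): print(k,w([0,0,-cp[2]],[[*(v[0]-p[:2]),0]])[0],v[1:])
E
```

```text
opening 0.015840381606431107
opening 0.01567985507455595 [ 0.2892  0.9157 -1.0994] 15.7417
[0.5597 0.1768 0.2984]
('scene',) [-0.0061 -0.01    0.    ] (np.float64(103.01968383789062), [25])
('top',) [ 0.001  -0.0028  0.    ] (np.float64(106.56250762939453), [0])
('scene', 'top') [-0.0019  0.0012  0.    ] (np.float64(211.5625), [25, 0])
```

View pics/scene3.png

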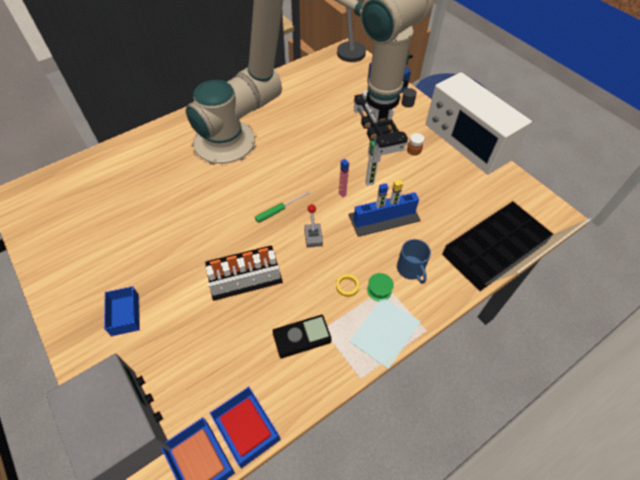

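```bash
cat >> h.py <<'E'
def spos():
    p=telemetry.current_ee_pos(); return w([0,0,-SP[2]],[[p[0]-SP[0],p[1]-SP[1],p[2]]])[0]
def approach(by,bx=None,dy=0.):
    bx=BX if bx is None else bx
    at=lambda x,z: w(SP,[[x,by+dy,z]])[0]
    q=q_down(SP[2])
    r.move_to(at(bx-.030,.31),q)
    print("desc touch",r.move_l(at(bx-.030,.172),vel=.12,guard=6), spos())
    r.hold(.3); f0=telemetry.current_wrist_force()
    g=r.move_l(at(bx+.006,.172),vel=.02,guard=1.8)
    s=spos(); print("jaw contact",g,s,"-> bx",s[0]+.010,telemetry.current_wrist_force()-f0)
    return g,s[0]+.010
E
python3 - <<'E'
from h import *
np.set_printoptions(precision=4,suppress=True)
approach(.066)
pic("4"); print(telemetry.current_t())
a=[crop(cv2.imread(f"pics/{n}4.png"),x,y,100,75,4) for n,x,y in(("top",345,205),("scene",195,215))]
cv2.imwrite("pics/j4.png",np.hstack(a))
E
```

```text
desc touch False [-0.0334  0.066   0.1727]
jaw contact True [-0.0156  0.066   0.1712] -> bx -0.005638327345261854 [-0.1471  0.6654 -0.8626]
19.8083
```

View pics/j4.png

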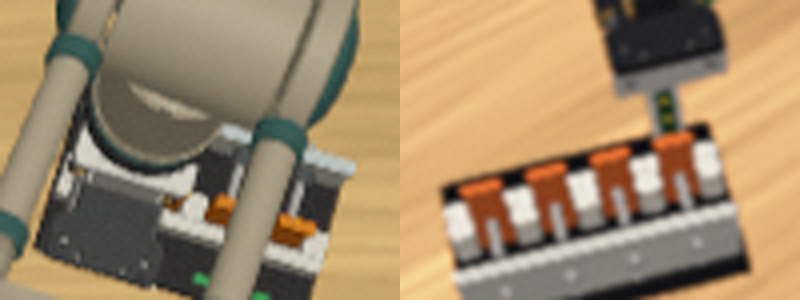

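```bash
python3 - <<'E'
from h import *
np.set_printoptions(precision=4,suppress=True)
ux=np.array([np.cos(SP[2]),np.sin(SP[2]),0]);uy=np.array([-ux[1],ux[0],0])
for x in(-.0145,-.0125,-.0105,-.0085,-.0065):
    r.move_l(w(SP,[[x,.066,.172]])[0],vel=.02); r.hold(.15)
    F=np.mean([telemetry.current_wrist_force() for _ in range(3)],0); print(spos(),F@ux,F@uy,F[2],telemetry.current_torque())
E
```

```text
[-0.0151  0.0661  0.1717] -2.262643401756435 -0.19143232733774965 -1.4395859644491156 [0.1186 0.3045 0.0171]
[-0.013   0.0661  0.1717] -3.059394980285994 0.21099665381680235 -2.367857145020445 [0.1759 0.5504 0.0352]
[-0.0108  0.066   0.1718] -3.3775850191221246 -0.07210730106532534 -1.833387734486095 [ 0.3079  0.6343 -0.0336]
[-0.0087  0.066   0.1719] -3.1266051391950405 -0.7017200223290678 -2.666502980894339 [0.3143 0.7355 0.0132]
[-0.0066  0.066   0.172 ] -3.944583568546409 -0.2855266980451177 -2.7784262675464224 [0.3209 0.8265 0.019 ]
```

```bash
cat >> h.py <<'E'
def insert(by,bx,dy=0.,over=.004):
    at=lambda x,z: w(SP,[[x,by+dy,z]])[0]
    r.move_l(at(bx+over,.172),vel=.03); r.hold(.2); print("pushed",spos(),telemetry.current_opening())
    g=r.move_l(at(bx+over,.122),vel=.03,guard=9); s=spos()
    print("lowered",g,s,"foot",s[2]-.118,telemetry.current_opening(),telemetry.current_wrist_force()); return g,s
def release(by,bx,z,dy=0.):
    at=lambda x,z: w(SP,[[x,by+dy,z]])[0]
    s=spos()
    r.move_l(at(s[0],z),vel=.03)
    g=r.move_l(at(bx-.0005,z),vel=.02,guard=3); print("back",g,spos())
    s=spos(); gripper_to(.045); r.hold(.3)
    r.move_l(at(s[0],.31),vel=.12); print("t",telemetry.current_t())
E
python3 - <<'E'
from h import *
np.set_printoptions(precision=4,suppress=True)
insert(.066,-.0055)
pic("5"); 
a=[crop(cv2.imread(f"pics/{n}5.png"),x,y,100,75,4) for n,x,y in(("top",345,205),("scene",195,215))]
cv2.imwrite("pics/j5.png",np.hstack(a))
E
```

```text
pushed [-0.0017  0.066   0.172 ] 0.015745004532163803
lowered True [-0.0018  0.066   0.13  ] foot 0.011958833745008363 0.015516984968848704 [-1.0329  0.4438  3.9753]
```

View pics/j5.png

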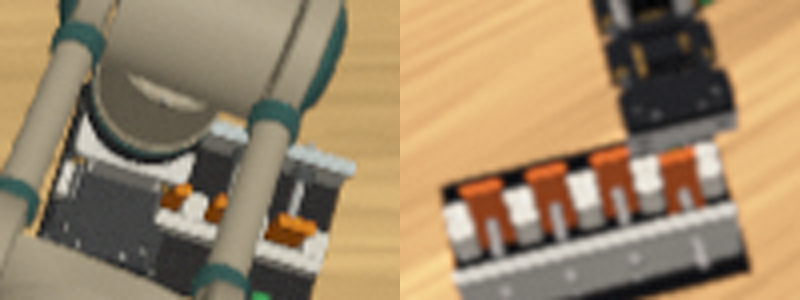

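Foot height is 12.0 mm, so it's on the floor, and the jaw is pressed back. Releasing it now.

```bash
python3 - <<'E'
from h import *
np.set_printoptions(precision=4,suppress=True)
release(.066,-.0055,.1300)
r.move_to([.42,-.05,.32],q_down(SP[2]))
ims=pic("6"); print(telemetry.current_t())
a=[crop(cv2.imread(f"pics/{n}6.png"),x,y,100,75,4) for n,x,y in(("top",345,205),("scene",195,215),("top",195,195),("scene",345,165))]
cp=[.5815,.2395,-.325]
for i,n in((0,"top"),(1,"scene")):
    o=((345,205),(195,215))[i]; wire(a[i],SP,[(-.0055-.008,-.0055+.008,.055,.077,.012,.162)],n,o,4)
    o=((195,195),(345,165))[i]; wire(a[i+2],cp,CADDY[:1]+mods([.022,-.022]),n,o,4)
cv2.imwrite("pics/j6.png",np.vstack([np.hstack(a[:2]),np.hstack(a[2:])]))
for c,y in(("yellow",.022),("blue",-.022)):
    p=w(cp,[[0,y,0]])[0][:2]
    for k,v in fitcap(ims,c,p,-.325).items(): print("  ",c,k,v[0]-p,v[1:],)
E
```

```text
back True [-0.0046  0.066   0.13  ]
t 26.8
27.5167
   yellow ('scene',) [0.002  0.0003] (np.float64(13.377877235412598), [93])
   yellow ('top',) [-0.0008  0.0001] (np.float64(6.782707214355469), [84])
   yellow ('scene', 'top') [-0.0002  0.0006] (np.float64(26.45703887939453), [93, 84])
   blue ('scene',) [ 0.0022 -0.0009] (np.float64(32.26205825805664), [65])
   blue ('top',) [-0.0012  0.0017] (np.float64(57.144264221191406), [133])
   blue ('scene', 'top') [-0.0009  0.0008] (np.float64(97.18350982666016), [65, 133])
```

View pics/j6.png

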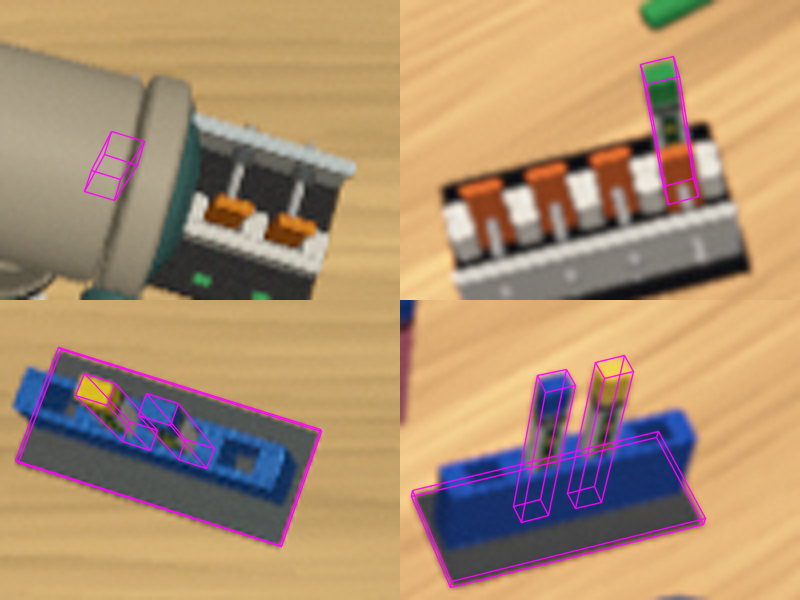

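Green stands upright in bay 0 (scene crop (665,130)), and the holder hasn't moved. Blue next.

```bash
sed -i 's/r.move_l(\[xy\[0\],xy\[1\],.30\]/r.move_l([xy[0],xy[1],.33]/; s/r.move_to(at(bx-.030,.31),q)/r.move_to(at(bx-.030,.325),q)/' h.py
python3 - <<'E'
from h import *
np.set_printoptions(precision=4,suppress=True)
cp=[.5815,.2395,-.325]
# re-check the holder right before reaching
ims=pic("7")
m={n:max(models.regions_of("caddy",n),key=lambda d:d["score"],default=None) for n in CAL}
for n in m: print(n, m[n] and (m[n]["score"],np.argwhere(m[n]["pixels"]).mean(0).round(1)))
if pick(w(cp,[[0,-.022,0]])[0][:2],cp[2]):
    g,bx=approach(.022,-.005)
    pic("8")
    print(telemetry.current_t())
E
python3 -c "
import cv2,numpy as np
cv2.imwrite('pics/j8.png',cv2.resize(cv2.imread('pics/scene8.png')[150:300,190:440],None,fx=3,fy=3))"
```

```text
scene (0.63, array([215.2, 384.9]))
top (0.63, array([232.8, 236.8]))
opening 0.01586695544597551
opening 0.015756996363510346 [ 0.2102 -0.1715 -1.3623] 33.825
desc touch False [-0.0344  0.0219  0.1727]
jaw contact True [-0.0157  0.0221  0.1712] -> bx -0.005665773382279507 [ 0.4236  0.4512 -0.5166]
38.2333
```

View pics/j8.png

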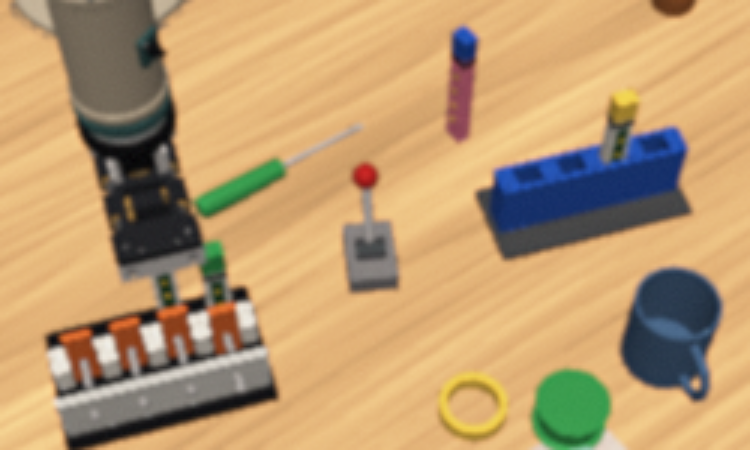

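Blue is held at bay 1's jaw (crop (168,295)). Jaw contact was at the same place as for bay 0. Inserting.

```bash
python3 - <<'E'
from h import *
np.set_printoptions(precision=4,suppress=True)
g,s=insert(.022,-.0053)
if g and abs(s[2]-.130)<.002:
    release(.022,-.0053,s[2])
    r.move_to([.42,-.05,.33],q_down(SP[2]))
    ims=pic("9"); print(telemetry.current_t())
    cp=[.5815,.2395,-.325]
    p=w(cp,[[0,.022,0]])[0][:2]
    for k,v in fitcap(ims,"yellow",p,-.325).items(): print("  ",k,v[0]-p,v[1:],)
    cv2.imwrite('pics/j9.png',cv2.resize(cv2.imread('pics/scene9.png')[150:300,190:440],None,fx=3,fy=3))
E
```

```text
pushed [-0.0018  0.0221  0.1718] 0.015885572679341806
lowered True [-0.0016  0.0221  0.1299] foot 0.011924074308305999 0.015581290611741825 [-1.5892  1.697   3.8272]
back True [-0.0047  0.022   0.13  ]
t 43.4667
44.2667
   ('scene',) [ 0.002  -0.0012] (np.float64(12.315571784973145), [92])
   ('top',) [-0.0008  0.0001] (np.float64(6.782707214355469), [84])
   ('scene', 'top') [-0.0002  0.0006] (np.float64(26.91309928894043), [92, 84])
```

View pics/j9.png

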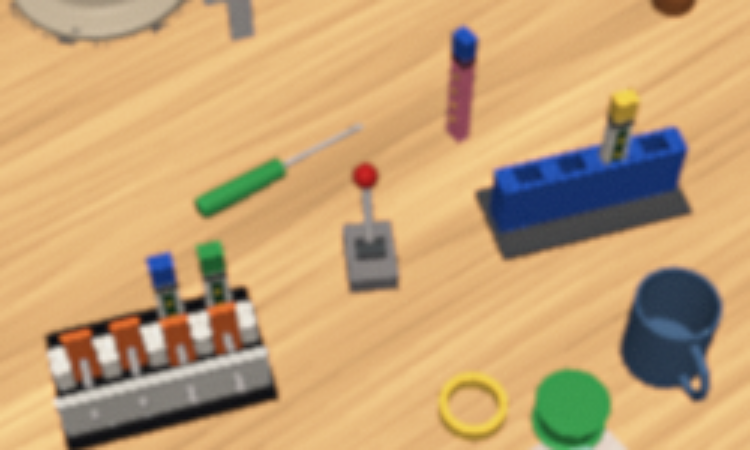

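Blue stands in bay 1 (crop (163,285)) and green in bay 0. Yellow hasn't moved, so it goes to bay 2.

```bash
python3 - <<'E'
from h import *
np.set_printoptions(precision=4,suppress=True)
cp=[.5815,.2395,-.325]
if pick(w(cp,[[0,.022,0]])[0][:2],cp[2]):
    g,bx=approach(-.022,-.005); pic("10")
    print(telemetry.current_t())
    cv2.imwrite('pics/j10.png',cv2.resize(cv2.imread('pics/scene10.png')[150:300,190:440],None,fx=3,fy=3))
E
```

```text
opening 0.016037818943676216
opening 0.01571779573036987 [ 0.307  -0.8422 -1.3655] 50.5167
desc touch False [-0.0344 -0.0221  0.1727]
jaw contact True [-0.0156 -0.0219  0.1713] -> bx -0.0056498174139005455 [-0.8142 -0.4047  0.5775]
55.2167
```

View pics/j10.png

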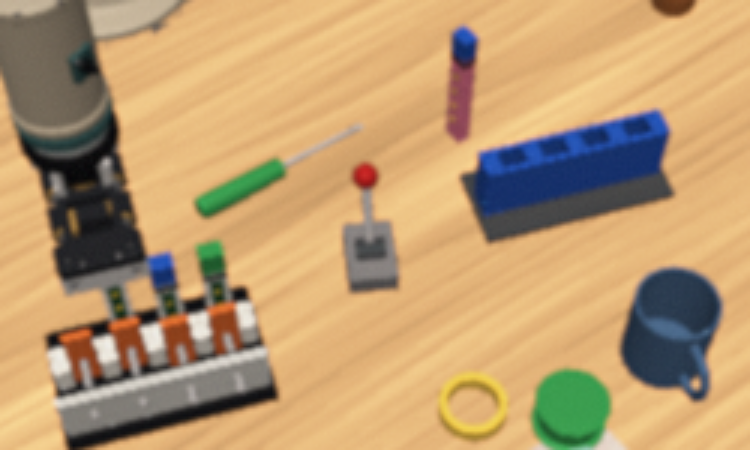

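The holder has just been knocked aside. It's still standing and all four pockets are empty. Yellow is at bay 2's jaw, so I'll insert it.

```bash
python3 - <<'E'
from h import *
np.set_printoptions(precision=4,suppress=True)
g,s=insert(-.022,-.0053)
if g and abs(s[2]-.130)<.002:
    release(-.022,-.0053,s[2])
    r.move_to([.30,.10,.33],q_down(SP[2]))
    ims=pic("11"); print(telemetry.current_t())
    a=cv2.resize(cv2.imread('pics/scene11.png')[150:300,190:440],None,fx=2,fy=2)
    b=crop(cv2.imread('pics/top11.png'),345,205,100,75,4)
    c=crop(cv2.imread('pics/scene11.png'),195,215,100,75,4)
    for i,y in enumerate((.066,.022,-.022)):
        bx=[(-.0131,.0029,y-.011,y+.011,.012,.162)]
        wire(b,SP,bx,"top",(345,205),4);wire(c,SP,bx,"scene",(195,215),4)
    cv2.imwrite('pics/j11.png',np.vstack([np.hstack([b,c]),np.pad(a,((0,0),(0,300),(0,0)))]))
E
```

```text
pushed [-0.0018 -0.0218  0.1718] 0.015794014354635476
lowered True [-0.0016 -0.022   0.1299] foot 0.011945930339942484 0.015883415153064417 [-0.9156  0.4854  3.7134]
back True [-0.0048 -0.022   0.13  ]
t 60.4417
61.9667
```

View pics/j11.png

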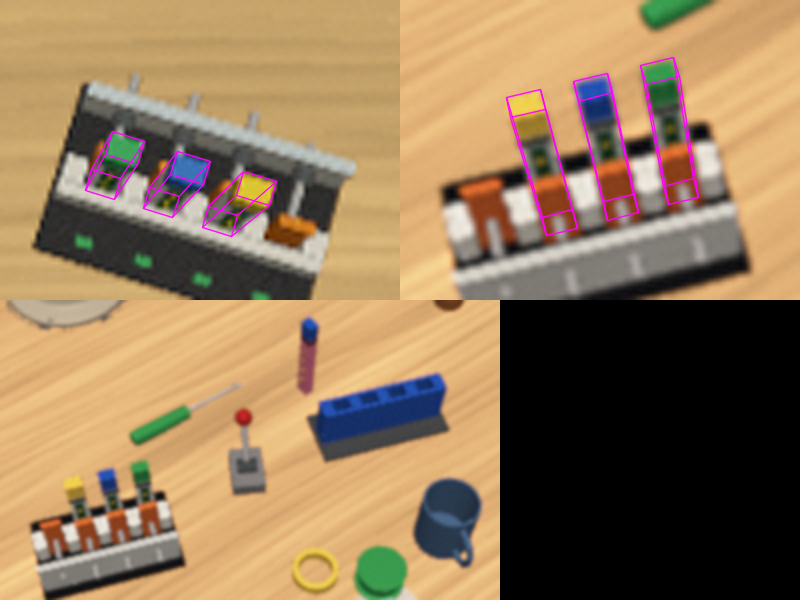

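All three modules match their wireframes in both views and are fully seated. Switching the lever on.

```bash
python3 - <<'E'
from h import *
np.set_printoptions(precision=4,suppress=True)
lever(True)
r.move_to([.25,.12,.33],q_down(BP[2]))
ims=pic("12"); print(telemetry.current_t())
im=ims["scene"];h=cv2.cvtColor(im,cv2.COLOR_RGB2HSV)
m=((h[...,0]<8)|(h[...,0]>172))&(h[...,1]>120); k=np.zeros_like(m);k[195:250,295:330]=1;m&=k
print(m.sum(),np.argwhere(m).mean(0)[::-1],"on ref 314.3 229.6")
for n in CAL: print(models.mark_of("power_tip",n)[:1])
E
```

```text
down guard False
end guard True along 0.047668600913929354 [-1.0704  0.6608  2.5054]
69.1333
63 [314.2857 230.    ] on ref 314.3 229.6
[{'at': [0.5515, 0.006, 0.0958], 'score': 0.37}]
[{'at': [0.5503, 0.0006, 0.0918], 'score': 0.45}]
```

View pics/scene12.png

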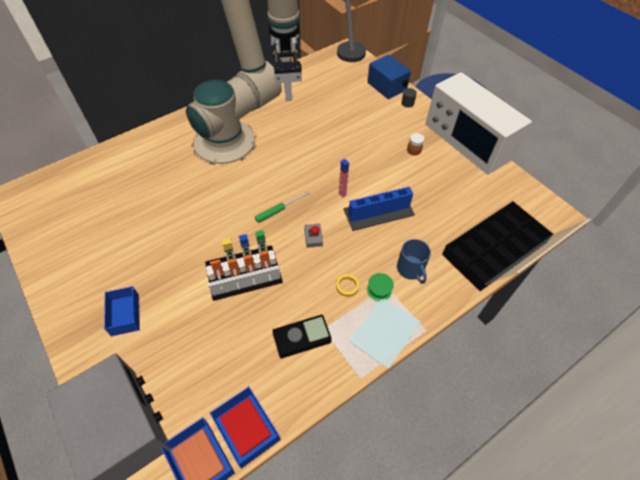

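View pics/top12.png

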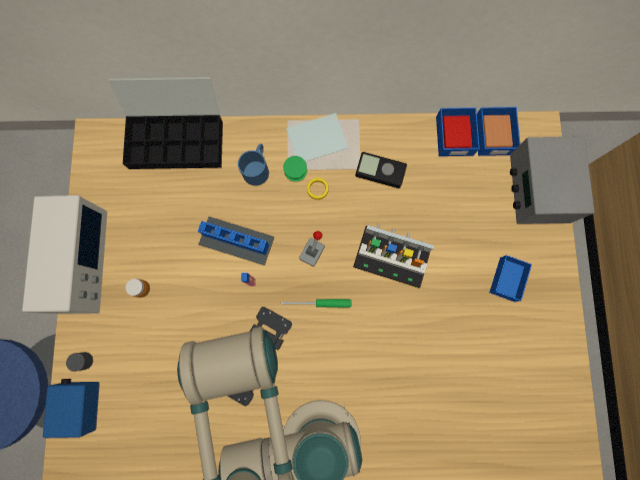

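The lever is on: its ball is at scene (314,230), within half a pixel of where it started. The modules are in bays 0 to 2, the holder is standing, the bystanders are in place and the arm is clear. Handing in.

```bash
python3 - <<'E'
from h import *
r.sign_off(); print(telemetry.current_t())
E
```

```text
the job is handed in; nothing more can be done
the job is handed in; nothing more can be done
```

The job is done and handed in at about 69 s. I switched the lever off, clamped the green, blue and yellow modules in bays 0, 1 and 2, then switched the lever on again. There was no red module in this run, and I left the pink look-alike alone.

**Modules:** each foot was 11.9 mm above the bench when lowered, against the 12 mm floor. After release, all three matched their expected outlines in both camera views.

**Lever:** each push ended at a firm stop. The ball's position in the picture matched fully off, then its original on position to within half a pixel. The networks' own marks for the ball were 2 to 7 mm off the model, with low scores.

**Holder and bystanders:** the holder was knocked aside during the run, after its last module had been taken out. It is still standing, and the bystanders looked undisturbed in the last pictures.

**Checks that failed or disagreed:**
- The camera measurement of the first module in the gripper failed because the cap was hidden, so I relied on jaw contact instead.
- Wrist force read just after the guarded stops was noisy, so I confirmed the first jaw contact with stepped pushes.

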